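# Lay out a bracket kit on its outline boards

### The arm

A 6-joint arm with a two-finger parallel gripper is mounted at the origin on the work surface. World frame = base frame: x ahead of the robot, y to its left, z up, the work surface at z = 0. Lengths are in m, angles in degrees, forces in N, time in s.
With the tool pointing down it reaches from about 0.375 to 0.75 m from the base axis. Payload 9 kg.
Tool frame: the origin (TCP) lies on the centre line of the jaws, within the pads' length; the fingertips stand 8 mm ahead of it and the grasp point (between the pads) lies 11 mm behind it; z points along the fingers, y is the line along which they close (so a half turn about z gives the same grasp; the last joint's range is limited). The gripper opens to 85 mm and grips with 20 to 120 N. Pads are 22 mm wide; open, the fingers measure 114 mm over their backs; the gripper's body (76 mm by 85 mm) begins 54 mm behind the grasp point. The pads swing forward as they close: fully open they stand 13 mm farther back than shut.
Start: joints at [55.537, 5.964, 5.575, 89.605, 0, 77.527], TCP at [0.225, 0.556, 0.239] pointing down, gripper open.
Joint ranges: [-171.21, 171.21], [-48.23, 106.86], [-62.78, 66.21], [-105.2, 120.99], [-86.42, 89.51], [-180, 180]. Speed limits (degrees/s): [127.2, 127.2, 147.25, 180, 180, 180].

### API

Orientations are given as a 3x3 rotation matrix whose columns are the frame's x, y, z axes.
In Python, from plant import ctrl gives the robot as it stands. The module is installed in compiled form; this text tells all that it offers.
- The arm moves only by the tool servo_tool, never from a script. Its argument "plan" is a list of rows, each a list of 6 numbers: the shift along the tool's x, y, z in units of 30 mm (1.0 is 30 mm), then the turn, a rotation vector about the tool's x, y, z in degrees. In form: [[x, y, z, rx, ry, rz], ...]. A call has 1 to 10 rows; each row shifts and turns the commanded pose from where the row before left it, along the tool's axes as they then stand; what a row does not reach is not made up. A row lasts 1/10 s, in which the tool goes at most 50 mm and 8.59 degrees, less where a joint would pass 70% of its speed; a pose out of reach is approached as far as the arm can. A call is refused whole if a number of a shift passes 1 or a number of a turn 8.59, either way. A call with a gripper value outside its range is refused whole. "jaw" is the finger opening in mm, from 0 to 85.4, set as the call begins (left out, the last holds). The fingers move at their own pace and stop on an object; "grip_force" is the grip in N (left out, the last holds). Time passes only in rows, so rows that do not move let the fingers close. It gives the time, the measured TCP pose, the force, the opening and the grip force at its end, in the units of the state.
- ctrl.get_state(): the state, without advancing time (a new reading comes with each control period).
- ctrl.capture(name): name is "side" or "top" or "wrist"; returns a dict with "image" (420x560x3 uint8, blue, green, red), "K" (3x3 intrinsics, pixels), "camera_from_world" (4x4, takes a point from world to camera coordinates). Camera axes: x right, y down, z forward; pixel columns grow to the right and rows downward; lengths in m; the calibration is good to about 2 mm. The wrist camera is an equidistant fisheye: a pixel r from the principal point sees the ray r / f radians off the axis. A picture is of the moment at which its call begins. There is no depth.
- ctrl.close_job(): hands the job in; it is judged then, once.
The state is a dict: "time_s": time; "joints": joint angles; "joint_vel": joint speeds; "effort": joint torques, N m; "eef_pos": TCP position; "tcp_rot": TCP orientation; "force": force on the tool from outside, world axes, zero at the start; "torque": the same for the moment, N m; "gripper_width": opening from 0.0 (shut) to 1.0 (fully open); "gripper_force": force on a finger pad.
Only numpy, scipy, OpenCV 4.12 (cv2) and the standard library are available. Lean on these libraries where they do the work, as an engineer would, in place of code of your own. Each camera call takes 0.05 s, during which the arm holds its last target. There are 200 camera calls.

### The job

Lay out the bracket kit for inspection: set each of the four loose parts (the long arm, the short arm, the ball mount and the aluminium collar) flat on the white board that bears its outline, squarely on the outline, with the arms' steel tongues on the orange ends. Do not knock over the bottle or push the dish of screws out of its place.

Things in the scene. Friction and masses are not known exactly. Their poses are not given: they have to be found in the camera images.
- long_arm: Long extension arm, 112 mm, lying along its x: black tube (22 mm across, 68 mm long), then towards +x a black block (24 mm long, 22 mm square) with a flat steel tongue (20 x 14 x 4 mm) sticking out of its +x face. 22 mm high and wide. Origin on the underside below the tongue's root: it spans x -92 (tube end) to +20 mm (tongue tip), centre of mass about x -42. Grip across its 22 mm width. 0.09 kg.
- short_arm: Short extension arm: like the long one but 70 mm, its black tube only 26 mm long, then the black block and the steel tongue towards +x. 22 mm high and wide. Origin on the underside below the tongue's root: it spans x -50 (tube end) to +20 mm (tongue tip), centre of mass about x -22. Grip across its 22 mm width. 0.06 kg.
- ball_mount: Ball mount: black base plate 44 (x) x 30 (y) x 14 mm high, on its middle a steel neck (14 mm across) and a black ball (22 mm across, centre 34 mm up, top 45 mm up). Origin under its centre. Grip the base plate across its 30 mm width (along y), the ball between the fingers. Either way round is the same. 0.08 kg.
- collar: Aluminium shaft collar: a plain ring standing flat, outside diameter 46 mm, hole 24 mm, 18 mm high. Origin under its centre. About 0.07 kg.
- long_board: White board 120 (x) x 66 (y) x 8 mm, fixed to the bench; origin under its centre, top 8 mm above it. The long arm's outline, centred: blue body, 92 mm long, and orange tongue, 20 mm long, at the +x end. The long arm lies right when its x points along the board's x and its origin is 36 mm towards +x from the board's centre.
- short_board: White board 120 (x) x 66 (y) x 8 mm, fixed to the bench; origin under its centre, top 8 mm above it. The short arm's outline, centred: blue body, 50 mm long, and orange tongue, 20 mm long, at the +x end. The short arm lies right when its x points along the board's x and its origin is 15 mm towards +x from the board's centre.
- mount_board: White board 120 (x) x 66 (y) x 8 mm, fixed to the bench; origin under its centre, top 8 mm above it. It bears the ball mount's outline at its centre: a blue rectangle 46 x 32 mm, long side along x, with an orange disc for the ball.
- collar_board: White board 120 (x) x 66 (y) x 8 mm, fixed to the bench; origin under its centre, top 8 mm above it. It bears the collar's outline at its centre: a blue ring 48 mm across with a white middle.
- bottle: Small blue bottle with a paper label and a red cap, 32 mm across, 70 mm high, standing loose between the parts and the boards. Origin under its centre.
- dish: Round yellow dish of screws, 46 mm across, 16 mm high, loose, between the parts and the boards. Origin under its centre.
There are look-alikes about, which are no part of the job. What is shaped like the ball_mount but yellow is not meant. Leave any green look-alike of the long_board alone.

How it is judged:
By the outcome, as a careful person would: the job done as asked, in the order asked, and still so for the second after the job is handed in, with the robot touching nothing.
It also fails if it takes over 93 s, if anything falls off the work surface, if the arm or the gripper's body presses on something with over 40 N, if the wrist force passes 120 N, or if a joint passes its speed limit or range.

## Working session

There is one attempt and no reset: what is moved stays moved. The work goes in short steps, Python scripts to look and compute and a tool call to move; the robot and the scene stay as the last step left them, time stands still between calls to the robot, and variables do not carry over. Pictures are saved under pics/ and viewed, at most 16 in all, crops included, and the job is handed in when it is done.

Besides the shell and the picture viewer there is one more tool, called after ">>>" by a JSON object that holds its "op" and its "data", one argument or row to a line. servo_tool: Moves the arm, as the interface text tells. Its arguments: {"type":"object","properties":{"plan":{"type":"array"},"jaw":{"type":"number"},"grip_force":{"type":"number"}},"required":["plan"]}

```bash
mkdir -p pics; ls; python3 - <<'E'
from plant import ctrl
import cv2
s=ctrl.get_state();print(s)
for n in("top","side"):
    c=ctrl.capture(n);cv2.imwrite(f"pics/{n}0.png",c["image"]);print(n,c["K"],c["camera_from_world"])
E
```

```text
pics
{'time_s': 0.0, 'joints': array([ 5.55359349e+01,  5.99772848e+00,  5.52759888e+00,  8.96042243e+01,
       -3.74242124e-04,  7.75271270e+01]), 'joint_vel': array([ 0.0722685 , -0.01109082,  0.0403523 ,  0.03179317,  0.06371497,
       -0.10850818]), 'effort': array([ 2.07786820e-05, -5.56931877e+01,  5.03646219e+01,  1.71532575e-02,
       -2.67397063e-04,  7.18572892e-06]), 'eef_pos': array([0.22448498, 0.55608361, 0.23853659]), 'tcp_rot': array([[-9.27241332e-01,  3.74463590e-01, -7.28980404e-04],
       [ 3.74464199e-01,  9.27240751e-01, -1.07364196e-03],
       [ 2.73900513e-04, -1.26850227e-03, -9.99999158e-01]]), 'force': array([ 0.24985966,  0.04113395, -0.25941498]), 'torque': array([-0.0019879 ,  0.07053856,  0.01859769]), 'gripper_force': 0.0, 'gripper_width': 1.0011715904056437}
top [[534.35533784   0.         280.43776183]
 [  0.         534.35533784 208.29989589]
 [  0.           0.           1.        ]] [[-0.00588598 -0.99997296 -0.00440841  0.06714822]
 [-0.99248729  0.00638056 -0.12218127  0.47791472]
 [ 0.12220609  0.00365613 -0.99249801  1.19033362]
 [ 0.          0.          0.          1.        ]]
side [[479.47107042   0.         278.89122588]
 [  0.         479.47107042 211.0086649 ]
 [  0.           0.           1.        ]] [[ 0.77446506 -0.6322472   0.02161831 -0.32701607]
 [-0.43215299 -0.55370007 -0.71180055  0.29310038]
 [ 0.46200396  0.54192224 -0.70204888  0.95732159]
 [ 0.          0.          0.          1.        ]]
```

View pics/top0.png

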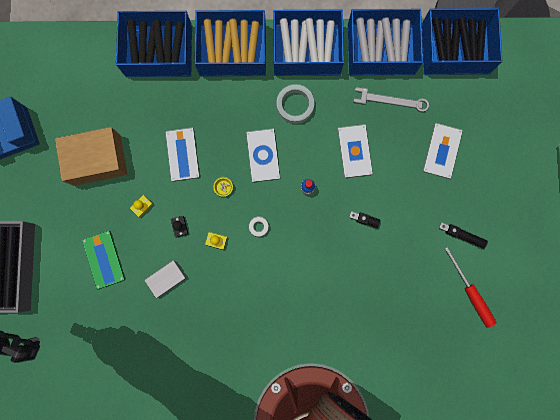

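View pics/side0.png

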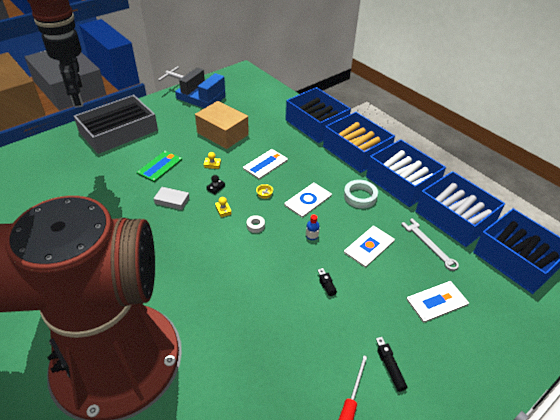

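The top view (560x420) shows the boards: long (182,155), collar (263,155), mount (355,151) and short (443,151). The parts are the ball mount (179,227), collar (259,227), short arm (365,220, tongue left) and long arm (464,235, tongue left). The dish is at (223,187) and the bottle at (308,186). The side view agrees. Next I'll fit the part models to the masks.

```bash
cat > h.py <<'E'
import numpy as np, cv2, json
from scipy.optimize import minimize
from plant import ctrl
def box(x0,x1,y0,y1,z0,z1): return np.array([[x,y,z] for x in(x0,x1) for y in(y0,y1) for z in(z0,z1)],float)/1e3
T=np.linspace(0,2*np.pi,32,endpoint=False)
def cyl(r,z0,z1): return np.array([[r*np.cos(t),r*np.sin(t),z] for t in T for z in(z0,z1)])/1e3
def tube(x0,x1,r=11): return np.array([[x,r*np.cos(t),11+r*np.sin(t)] for t in T for x in(x0,x1)])/1e3
def sph(r,zc): return np.array([[r*np.cos(t)*np.cos(p),r*np.sin(t)*np.cos(p),zc+r*np.sin(p)] for t in T for p in np.linspace(-1.5,1.5,9)])/1e3
blk=[box(-24,0,-11,11,0,22),box(0,20,-7,7,9,13)]
M=dict(long_arm=[tube(-92,-24)]+blk,short_arm=[tube(-50,-24)]+blk,
 ball_mount=[box(-22,22,-15,15,0,14),cyl(7,14,30),sph(11,34)],collar=[cyl(23,0,18)],board=[box(-60,60,-33,33,0,8)],
 bottle=[cyl(16,0,50),cyl(8,50,70)],dish=[cyl(23,0,16)])
def cap(n,save=None):
    c=ctrl.capture(n); c["name"]=n
    if save: cv2.imwrite(save,c["image"])
    return c
def proj(c,P):
    q=P@c["camera_from_world"][:3,:3].T+c["camera_from_world"][:3,3]; K=c["K"]
    if c["name"]=="wrist":
        r=np.hypot(q[:,0],q[:,1])+1e-12; th=np.arctan2(r,q[:,2]); n=q[:,:2]/r[:,None]*th[:,None]
    else: n=q[:,:2]/q[:,2:]
    return n*[K[0,0],K[1,1]]+K[:2,2]
def unproj(c,uv,z):
    K=c["K"]; n=(np.array(uv,float)-K[:2,2])/[K[0,0],K[1,1]]
    if c["name"]=="wrist":
        r=np.hypot(*n)+1e-12; d=np.array([*(n/r*np.sin(r)),np.cos(r)])
    else: d=np.array([*n,1])
    E=c["camera_from_world"]; R=E[:3,:3]; o=-R.T@E[:3,3]; d=R.T@d
    return (o+d*(z-o[2])/d[2])[:2]
def fit(c,name,x,y,yaw,z=0,S=6,pad=14,seg=None):
    """refine pose (m,deg) of model by silhouette IoU against the not-green mask"""
    def world(p):
        a=np.radians(p[2]); R=np.array([[np.cos(a),-np.sin(a),0],[np.sin(a),np.cos(a),0],[0,0,1]])
        return [m@R.T+[p[0],p[1],z] for m in M[name]]
    allp=np.vstack([proj(c,w) for w in world((x,y,yaw))])
    lo=np.floor(allp.min(0)-pad).astype(int).clip(0); hi=np.ceil(allp.max(0)+pad).astype(int)
    im=c["image"][lo[1]:hi[1],lo[0]:hi[0]]
    im=cv2.resize(im,None,fx=S,fy=S,interpolation=cv2.INTER_CUBIC).astype(int)
    mask=(seg or (lambda b,g,r: g<1.25*np.maximum(b,r)))(im[...,0],im[...,1],im[...,2]).astype(np.uint8)
    n,lab,st,cen=cv2.connectedComponentsWithStats(mask)
    mid=(allp.mean(0)-lo)*S
    k=1+np.argmin([np.hypot(*(cen[i]-mid)) if st[i,4]>S*S*30 else 1e9 for i in range(1,n)]); mask=(lab==k).astype(np.uint8)
    if name!="ring": 
        cs,_=cv2.findContours(mask,cv2.RETR_EXTERNAL,cv2.CHAIN_APPROX_NONE); cv2.drawContours(mask,cs,-1,1,-1)
    def cost(v):
        p=(v[0]/1e3,v[1]/1e3,v[2]); r=np.zeros_like(mask)
        for w in world(p):
            q=cv2.convexHull((((proj(c,w)-lo+.5)*S-.5)*16).astype(np.int32)); cv2.fillConvexPoly(r,q,1,shift=4)
        return 1-(r&mask).sum()/max(1,(r|mask).sum())
    v0=np.array([x*1e3,y*1e3,yaw])
    for d in (8,3): 
        s=minimize(cost,v0,method="Nelder-Mead",options=dict(initial_simplex=np.vstack([v0]+[v0+d*e for e in np.eye(3)]),xatol=.02,fatol=1e-5)); v0=s.x
    return np.round([*s.x,1-s.fun],2)
def rows(x,y,z,heading):
    """from measured pose: total shift in tool axes (30 mm units) and rz turn to reach TCP x,y,z(m), tool-x heading(deg)"""
    s=ctrl.get_state(); R=s["tcp_rot"]; d=R.T@(np.array([x,y,z])-s["eef_pos"])/.03
    h=np.degrees(np.arctan2(R[1,0],R[0,0])); rz=-((heading-h+180)%360-180)
    print("shift",d.round(2),"rz",round(rz,2),"h",round(h,2),"tilt",np.degrees(R[:2,2]).round(2),"pos",s["eef_pos"].round(4),"t",s["time_s"])
E
cat > m.py <<'E'
from h import *
import sys
c=cap("top")
I=dict(ball_mount=("ball_mount",(179,227),90,0),collar=("collar",(259,227),0,0),short_arm=("short_arm",(357,218),75,0),long_arm=("long_arm",(451,229),69,0),
long_board=("board",(182,155),5,0),collar_board=("board",(263,155),5,0),mount_board=("board",(355,151),5,0),short_board=("board",(443,151),-15,0),bottle=("bottle",(308,188),0,0),dish=("dish",(223,187),0,0))
w=cap("wrist","pics/w0.png")
for n,(m,uv,yaw,z) in I.items():
    x,y=unproj(c,uv,.008); a=fit(c,m,x,y,yaw); print(n,a, proj(w,np.array([[x,y,0]])).round(0))
E
python3 m.py
```

```text
ball_mount [441.22 299.53  14.97   0.9 ] [[182. 358.]]
collar [4.3936e+02 1.1574e+02 1.6000e-01 9.8000e-01] [[104. 372.]]
short_arm [ 460.57 -113.78   69.98    0.88] [[ 46. 387.]]
long_arm [ 432.65 -320.49   65.64    0.87] [[ -1. 382.]]
long_board [612.76 296.42   7.55   0.98] [[228. 416.]]
collar_board [609.31 105.92   6.47   0.97] [[150. 425.]]
mount_board [ 617.98 -111.47    6.52    0.98] [[ 88. 429.]]
short_board [ 617.02 -318.57  -15.89    0.99] [[ 44. 427.]]
bottle [ 5.2871e+02  1.7900e+00 -2.3000e-01  9.3000e-01] [[ 94. 406.]]
dish [ 5.3206e+02  1.9772e+02 -3.6000e-01  9.3000e-01] [[164. 400.]]
```

View pics/w0.png

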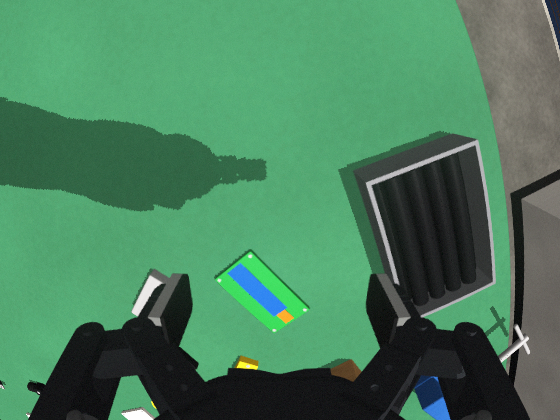

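The wrist view shows the green look-alike at (262,290) between the fingers, with the parts low at left. I'll work out the wrist camera's geometry and the first move.

```bash
python3 - <<'E'
from h import *
w=cap("wrist"); s=ctrl.get_state(); R=s["tcp_rot"];p=s["eef_pos"]
E=w["camera_from_world"]; o=-E[:3,:3].T@E[:3,3]
print("cam in tool mm",(R.T@(o-p)*1e3).round(1), "cam axes in tool",(R.T@E[:3,:3].T).round(2).tolist(),w["K"][0])
for z in(0,.011,-.1): print(proj(w,(p+R@np.array([0,0,.0])-[0,0,-z])[None]).round(0))
rows(.441,.2995,.14,195)
E
```

```text
cam in tool mm [  84.9   -0.3 -133.4] cam axes in tool [[-0.0, -0.94, -0.33], [1.0, -0.0, -0.0], [0.0, -0.33, 0.94]] [325.1922621    0.         278.74940246]
[[280. 288.]]
[[280. 301.]]
[[279. 217.]]
shift [-9.89 -5.23  3.3 ] rz -36.99 h 158.01 tilt [-0.02 -0.03] pos [0.2246 0.5562 0.239 ] t 0.25
```

>>> {"op": "servo_tool", "data": {
  "plan": [
    [-0.99, -0.52, 0.33, 0, 0, 0],
    [-0.99, -0.52, 0.33, 0, 0, 0],
    [-0.99, -0.52, 0.33, 0, 0, 0],
    [-0.99, -0.52, 0.33, 0, 0, 0],
    [-0.99, -0.52, 0.33, 0, 0, 0],
    [-0.99, -0.52, 0.33, 0, 0, 0],
    [-0.99, -0.52, 0.33, 0, 0, 0],
    [-0.99, -0.52, 0.33, 0, 0, 0],
    [-0.99, -0.52, 0.33, 0, 0, 0],
    [-0.99, -0.52, 0.33, 0, 0, 0]
  ],
  "jaw": 60
}}

```text
time_s: 1.25
eef_pos: [0.4424, 0.2994, 0.14]
tcp_rot: [[-0.927, 0.374, 0.0], [0.374, 0.927, 0.0], [-0.0, 0.0, -1.0]]
force: [-0.4, -0.4, -0.4]
gripper_width: 0.703
gripper_force: 0.0
```

>>> {"op": "servo_tool", "data": {
  "plan": [
    [0, 0, 0, 0, 0, -7.4],
    [0, 0, 0, 0, 0, -7.4],
    [0, 0, 0, 0, 0, -7.4],
    [0, 0, 0, 0, 0, -7.4],
    [0, 0, 0, 0, 0, -7.4],
    [0, 0, 0, 0, 0, 0]
  ]
}}

```text
time_s: 1.85
eef_pos: [0.4416, 0.3005, 0.1402]
tcp_rot: [[-0.965, -0.261, -0.0], [-0.261, 0.965, 0.0], [0.0, 0.0, -1.0]]
force: [0.4, 0.1, 0.4]
gripper_width: 0.704
gripper_force: 0.0
```

```bash
python3 - <<'E'
from h import *
w=cap("wrist","pics/w1.png")
print(fit(w,"ball_mount",.441,.2995,15)); rows(.4412,.2995,.14,195)
E
```

```text
[4.4288e+02 3.0124e+02 1.5090e+01 4.3000e-01]
shift [ 0.02 -0.03  0.01] rz -0.15 h -165.15 tilt [-0.01  0.  ] pos [0.4416 0.3005 0.1402] t 1.9
```

View pics/w1.png

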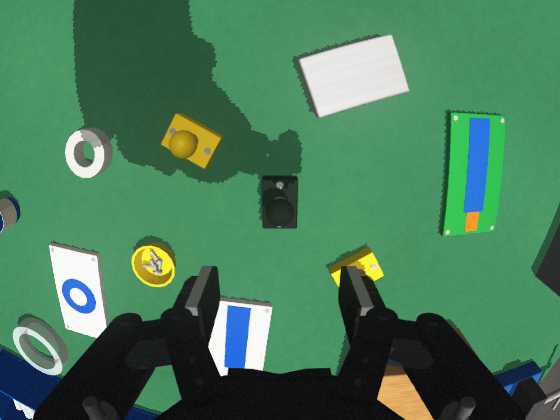

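The wrist view shows the mount at (280,202), long side along tool x and midway between the fingers, with the yellow copies clear. My mask was wrong, so I'll refit with a black threshold.

```bash
python3 - <<'E'
from h import *
c=cap("wrist"); im=c["image"]; print(im[190,268],im[160,270],im[230,330],im[222,280])
for th in(35,45,55): print(th,fit(c,"ball_mount",.441,.2995,15,seg=lambda b,g,r:(g<th)|(g<1.1*np.maximum(b,r))))
print(fit(c,"collar",.4394,.1157,0,seg=lambda b,g,r:g<1.12*np.maximum(b,r)))
E
```

```text
[35 43 32] [55 83 39] [105 154  78] [41 50 39]
35 [4.4372e+02 3.0720e+02 8.9900e+00 3.0000e-02]
45 [4.4014e+02 3.0063e+02 1.4680e+01 4.1000e-01]
55 [439.92 300.24  14.9    0.85]
[438.2  115.79   2.58   0.92]
```

>>> {"op": "servo_tool", "data": {
  "plan": [
    [0.05, 0, 0.9, 0, 0, 0],
    [0, 0, 0.9, 0, 0, 0],
    [0, 0, 0.9, 0, 0, 0],
    [0, 0, 0.8, 0, 0, 0],
    [0, 0, 0.5, 0, 0, 0],
    [0, 0, 0.3, 0, 0, 0],
    [0, 0, 0, 0, 0, 0]
  ]
}}

```text
time_s: 2.65
eef_pos: [0.4397, 0.2999, 0.0106]
tcp_rot: [[-0.966, -0.258, -0.001], [-0.258, 0.966, -0.0], [0.001, -0.0, -1.0]]
force: [-0.4, -0.4, 1.3]
gripper_width: 0.701
gripper_force: 0.0
```

>>> {"op": "servo_tool", "data": {
  "plan": [
    [0, 0, 0, 0, 0, 0],
    [0, 0, 0, 0, 0, 0],
    [0, 0, 0, 0, 0, 0],
    [0, 0, 0, 0, 0, 0],
    [0, 0, 0, 0, 0, 0],
    [0, 0, 0, 0, 0, 0]
  ],
  "jaw": 20,
  "grip_force": 40
}}

```text
time_s: 3.25
eef_pos: [0.4413, 0.3006, 0.0128]
tcp_rot: [[-0.966, -0.259, 0.002], [-0.259, 0.966, 0.001], [-0.002, 0.0, -1.0]]
force: [-0.1, -0.3, 6.4]
gripper_width: 0.337
gripper_force: 40.3
```

```bash
python3 - <<'E'
from h import *
c=cap("wrist"); cv2.imwrite("pics/g1.png",c["image"]); s=ctrl.get_state(); print(s["force"],s["gripper_width"],s["gripper_force"],s["eef_pos"])
E
```

```text
[-1.68029405  0.02961443  6.52632162] 0.33607402446360607 40.25521516799927 [0.44126591 0.30055419 0.01277611]
```

View pics/g1.png

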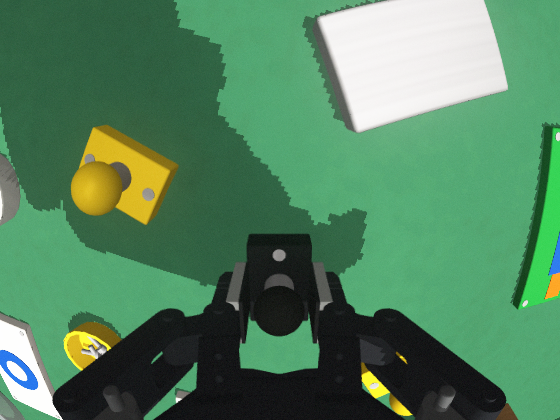

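The fingers hold the base plate on both sides (ball at 280,310), and the 6 N upward force means the tips just touch the bench. Now lift and carry to the mount board.

>>> {"op": "servo_tool", "data": {
  "plan": [
    [0, 0, -0.6, 0, 0, 0],
    [0, 0, -1, 0, 0, 0],
    [0, 0, -1, 0, 0, 0],
    [0, 0, -1, 0, 0, 0],
    [0, 0, -0.7, 0, 0, 0],
    [-0.15, -0.9, 0, 0, 0, 0],
    [-0.15, -0.99, 0, 0, 0, 0],
    [-0.15, -0.99, 0, 0, 0, 0],
    [-0.15, -0.99, 0, 0, 0, 0],
    [-0.15, -0.99, 0, 0, 0, 0]
  ]
}}

```text
time_s: 4.3
eef_pos: [0.5001, 0.164, 0.1406]
tcp_rot: [[-0.966, -0.259, 0.001], [-0.259, 0.966, 0.0], [-0.001, -0.0, -1.0]]
force: [0.5, -0.3, 0.4]
gripper_width: 0.337
gripper_force: 39.9
```

>>> {"op": "servo_tool", "data": {
  "plan": [
    [-0.15, -0.99, 0, 0, 0, 0],
    [-0.15, -0.99, 0, 0, 0, 0],
    [-0.15, -0.99, 0, 0, 0, 0],
    [-0.15, -0.99, 0, 0, 0, 0],
    [-0.15, -0.99, 0, 0, 0, 0],
    [-0.15, -0.99, 0, 0, 0, 0],
    [-0.15, -0.99, 0, 0, 0, 0],
    [-0.15, -0.99, 0, 0, 0, 0],
    [-0.15, -0.99, 0, 0, 0, 0],
    [-0.15, -0.99, 0, 0, 0, 8.4]
  ]
}}

```text
time_s: 5.3
eef_pos: [0.6205, -0.1113, 0.1405]
tcp_rot: [[-0.993, -0.114, 0.0], [-0.114, 0.993, 0.0], [-0.0, -0.0, -1.0]]
force: [0.2, 0.5, -0.8]
gripper_width: 0.338
gripper_force: 39.9
```

```bash
python3 - <<'E'
from h import *
c=cap("wrist","pics/p1.png"); G=lambda b,g,r:g<1.15*np.maximum(b,r)
print(fit(c,"board",.618,-.1115,6.5,seg=G));rows(.6193,-.1112,.1,186.5)
for n,p in dict(collar_board=(.6093,.1059,6.5),short_board=(.617,-.3186,-15.9)).items(): print(n,fit(c,"board",*p,seg=G))
E
```

```text
[ 616.29 -110.54    6.4     0.87]
shift [0.07 0.15 1.34] rz -0.85 h -174.35 tilt [ 0.09 -0.12] pos [ 0.6218 -0.1155  0.1403] t 5.35
collar_board [607.93 107.93   6.59   0.97]
short_board [ 614.96 -318.39  -16.24    0.97]
```

View pics/p1.png

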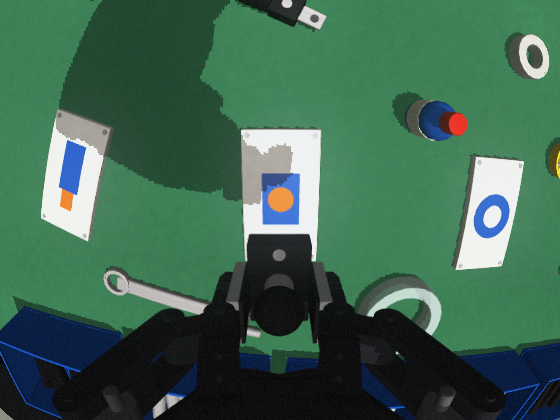

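The view shows the mount-board outline at (281,199) ahead of the held mount. The arm was still settling when that picture was taken, so I'll settle and measure again using the orange and blue outline.

>>> {"op": "servo_tool", "data": {
  "plan": [
    [0, 0, 0, 0, 0, 0],
    [0, 0, 0, 0, 0, 0],
    [0, 0, 0, 0, 0, 0]
  ]
}}

```text
time_s: 5.65
eef_pos: [0.6198, -0.1091, 0.1404]
tcp_rot: [[-0.993, -0.117, -0.0], [-0.117, 0.993, 0.0], [0.0, 0.0, -1.0]]
force: [-0.9, -0.4, -0.5]
gripper_width: 0.338
gripper_force: 39.9
```

```bash
cat >> h.py <<'E'
G=lambda b,g,r:g<1.15*np.maximum(b,r)
def outline(c,x,y,rad=.05):
    """centroid and axis (world) of blue+orange print near x,y on a board; world-rectified at z=8 mm"""
    g=np.arange(-rad,rad,.0005); X,Y=np.meshgrid(x+g,y+g,indexing="ij")
    uv=proj(c,np.stack([X.ravel(),Y.ravel(),np.full(X.size,.008)],1)).astype(np.float32).reshape(*X.shape,2)
    im=cv2.remap(c["image"],uv[...,0],uv[...,1],cv2.INTER_LINEAR).astype(int); b,gg,r=im[...,0],im[...,1],im[...,2]
    blue=(b>1.5*r)&(b>1.2*gg); org=(r>1.5*b)&(r>1.2*gg); m=(blue|org).astype(np.uint8)
    n,lab,st,cen=cv2.connectedComponentsWithStats(m); k=1+np.argmax(st[1:,4]); m=lab==k
    (cy,cx),wh,a=cv2.minAreaRect(np.argwhere(m)[:,::-1].astype(np.float32))
    return np.round([1e3*(x-rad+cx*.0005),1e3*(y-rad+cy*.0005),wh[0]*.5,wh[1]*.5,a],2), [np.round(1e3*(np.array([x,y])-rad+np.argwhere(q&m).mean(0)*.0005),2) for q in(blue,org) if (q&m).any()]
E
python3 - <<'E'
from h import *
c=cap("wrist")
print(outline(c,.617,-.111)); print(fit(c,"board",.618,-.1115,6.5,seg=G));rows(.6176,-.1108,.1,186.5)
print(outline(c,.608,.108)); print(outline(c,.615,-.318))
E
```

```text
(array([ 616.12, -110.54,   45.72,   31.8 ,   83.66]), [array([ 616.15, -110.53]), array([ 616.17, -110.6 ])])
[ 616.39 -110.58    6.32    0.87]
shift [ 0.08 -0.05  1.35] rz 0.22 h -173.28 tilt [0.   0.01] pos [ 0.6199 -0.1091  0.1405] t 5.7
(array([607.75, 106.  ,  47.5 ,  47.  ,  90.  ]), [array([607.67, 105.83])])
(array([ 615.16, -316.77,   24.38,   70.17,   16.19]), [array([ 605.43, -313.9 ]), array([ 639.25, -323.63])])
```

>>> {"op": "servo_tool", "data": {
  "plan": [
    [0.08, -0.03, 0.6, 0, 0, 0.35],
    [0, 0, 0.9, 0, 0, 0],
    [0, 0, 0.9, 0, 0, 0],
    [0, 0, 0.7, 0, 0, 0],
    [0, 0, 0.5, 0, 0, 0],
    [0, 0, 0.2, 0, 0, 0],
    [0, 0, 0.14, 0, 0, 0],
    [0, 0, 0, 0, 0, 0],
    [0, 0, 0, 0, 0, 0]
  ]
}}

```text
time_s: 6.6
eef_pos: [0.6185, -0.1114, 0.0232]
tcp_rot: [[-0.994, -0.109, 0.001], [-0.109, 0.994, -0.001], [-0.001, -0.001, -1.0]]
force: [0.0, -0.5, -1.4]
gripper_width: 0.337
gripper_force: 39.9
```

>>> {"op": "servo_tool", "data": {
  "plan": [
    [0, 0, 0.03, 0, 0, 0],
    [0, 0, 0, 0, 0, 0],
    [0, 0, 0, 0, 0, 0],
    [0, 0, 0, 0, 0, 0],
    [0, 0, -0.5, 0, 0, 0],
    [0, 0, -1, 0, 0, 0],
    [0, 0, -1, 0, 0, 0],
    [0, 0, -1, 0, 0, 0],
    [0, 0, -0.5, 0, 0, 0],
    [0, 0, 0, 0, 0, 0]
  ],
  "jaw": 60
}}

```text
time_s: 7.6
eef_pos: [0.6193, -0.1119, 0.1444]
tcp_rot: [[-0.994, -0.109, 0.005], [-0.109, 0.994, -0.002], [-0.004, -0.002, -1.0]]
force: [0.1, 0.4, 0.3]
gripper_width: 0.702
gripper_force: 0.0
```

```bash
python3 - <<'E'
from h import *
c=cap("wrist","pics/q1.png");t=cap("top")
S=lambda b,g,r: np.maximum(np.maximum(b,g),r)<70
print(fit(c,"ball_mount",.6161,-.1105,6.35,z=.008,pad=3,seg=S),fit(t,"ball_mount",.618,-.1115,6.35,z=.008,pad=4,seg=S))
print(fit(c,"board",.6161,-.1115,6.5,seg=G))
# next: collar
print(fit(t,"collar",.4394,.1157,0)); rows(.4382,.1158,.12,180)
E
```

```text
Traceback (most recent call last):
  File "h.py", line 42, in fit
    k=1+np.argmin([np.hypot(*(cen[i]-mid)) if st[i,4]>S*S*30 else 1e9 for i in range(1,n)]); mask=(lab==k).astype(np.uint8)
        ~~~~~~~~~^^^^^^^^^^^^^^^^^^^^^^^^^^^^^^^^^^^^^^^^^^^^^^^^^^^^^^^^^^^^^^^^^^^^^^^^^^
ValueError: attempt to get argmin of an empty sequence
```

View pics/q1.png

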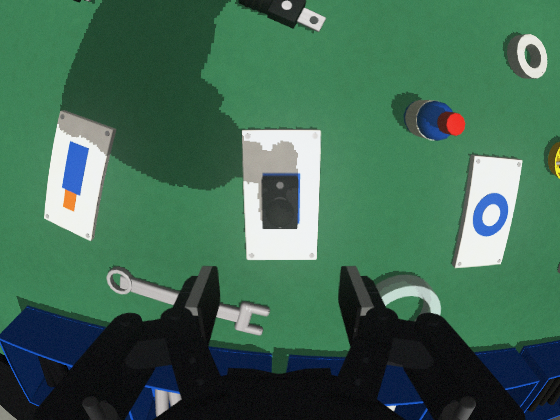

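The mount sits on its outline, with thin blue slivers at its top and right edges at (280,200). Now quantify the offset.

```bash
python3 - <<'E'
from h import *
c=cap("wrist");t=cap("top")
S=lambda b,g,r: np.maximum(np.maximum(b,g),r)<105
for f,a in ((c,(.6161,-.1105)),(t,(.6175,-.1115))):
    try: print(fit(f,"ball_mount",*a,6.35,z=.008,pad=3,seg=S))
    except Exception as e: print(e, f["image"][195:210:4,270:290:5].tolist() if f is c else "")
print(fit(c,"board",.6161,-.1115,6.5,seg=G), outline(c,.616,-.11))
print(fit(t,"collar",.4394,.1157,0)); rows(.4382,.1158,.12,180)
E
```

```text
[ 617.18 -111.88    6.27    0.95]
attempt to get argmin of an empty sequence 
[ 616.13 -110.55    6.37    0.99] (array([ 608.23, -101.18,   54.29,   26.1 ,   49.28]), [array([ 606.15, -103.49])])
[4.3941e+02 1.1571e+02 3.0000e-02 9.7000e-01]
shift [5.1  8.16 0.66] rz 6.26 h -173.74 tilt [-0.15  0.07] pos [ 0.6169 -0.1109  0.1392] t 7.8
```

The mount is about 1.5 mm off, which is fine. Next is the collar.

>>> {"op": "servo_tool", "data": {
  "plan": [
    [0.57, 0.9, 0, 0, 0, 0],
    [0.57, 0.9, 0, 0, 0, 0],
    [0.57, 0.9, 0, 0, 0, 0],
    [0.57, 0.9, 0, 0, 0, 0],
    [0.57, 0.9, 0, 0, 0, 0],
    [0.57, 0.9, 0, 0, 0, 0],
    [0.57, 0.9, 0, 0, 0, 0],
    [0.57, 0.9, 0, 0, 0, 0],
    [0.54, 0.96, 0, 0, 0, 0],
    [0, 0, 0.5, 0, 0, 0]
  ],
  "jaw": 68
}}

```text
time_s: 8.8
eef_pos: [0.4375, 0.1178, 0.1263]
tcp_rot: [[-0.994, -0.112, 0.0], [-0.112, 0.994, 0.001], [-0.0, 0.001, -1.0]]
force: [0.4, -0.6, 0.5]
gripper_width: 0.797
gripper_force: 0.0
```

>>> {"op": "servo_tool", "data": {
  "plan": [
    [0, 0, 0, 0, 0, 0],
    [0, 0, 0, 0, 0, 0],
    [0, 0, 0, 0, 0, 0],
    [0, 0, 0, 0, 0, 0],
    [0, 0, 0, 0, 0, 0]
  ]
}}

```text
time_s: 9.3
eef_pos: [0.4394, 0.115, 0.1265]
tcp_rot: [[-0.994, -0.108, 0.0], [-0.108, 0.994, 0.0], [-0.0, -0.0, -1.0]]
force: [0.4, 0.2, 1.3]
gripper_width: 0.79
gripper_force: 0.0
```

```bash
python3 - <<'E'
from h import *
c=cap("wrist")
f=fit(c,"collar",.4382,.1158,0,seg=lambda b,g,r:g<1.12*np.maximum(b,r));print(f); rows(f[0]/1e3,f[1]/1e3,.013,186.3)
E
```

```text
[438.66 116.73   5.9    0.92]
shift [0.02 0.06 3.78] rz -0.08 h -173.78 tilt [0.01 0.  ] pos [0.4393 0.1151 0.1264] t 9.35
```

>>> {"op": "servo_tool", "data": {
  "plan": [
    [0.02, 0.05, 0.8, 0, 0, 0],
    [0, 0, 0.9, 0, 0, 0],
    [0, 0, 0.8, 0, 0, 0],
    [0, 0, 0.7, 0, 0, 0],
    [0, 0, 0.4, 0, 0, 0],
    [0, 0, 0.2, 0, 0, 0],
    [0, 0, 0, 0, 0, 0],
    [0, 0, 0, 0, 0, 0]
  ]
}}

```text
time_s: 10.15
eef_pos: [0.439, 0.1168, 0.0132]
tcp_rot: [[-0.994, -0.109, 0.001], [-0.109, 0.994, 0.0], [-0.001, -0.0, -1.0]]
force: [1.3, 0.5, -0.3]
gripper_width: 0.799
gripper_force: 0.0
```

>>> {"op": "servo_tool", "data": {
  "plan": [
    [0, 0, 0, 0, 0, 0],
    [0, 0, 0, 0, 0, 0],
    [0, 0, 0, 0, 0, 0],
    [0, 0, 0, 0, 0, 0],
    [0, 0, 0, 0, 0, 0],
    [0, 0, 0, 0, 0, 0],
    [0, 0, 0, 0, 0, 0]
  ],
  "jaw": 35
}}

```text
time_s: 10.85
eef_pos: [0.4391, 0.1168, 0.0134]
tcp_rot: [[-0.994, -0.109, 0.002], [-0.109, 0.994, 0.0], [-0.002, -0.0, -1.0]]
force: [-1.2, 0.7, 6.1]
gripper_width: 0.514
gripper_force: 41.2
```

>>> {"op": "servo_tool", "data": {
  "plan": [
    [0, 0, -0.6, 0, 0, 0],
    [0, 0, -1, 0, 0, 0],
    [0, 0, -1, 0, 0, 0],
    [0, 0, -1, 0, 0, 0],
    [0, 0, -0.7, 0, 0, 0],
    [-0.9, 0, 0, 0, 0, 0],
    [-0.9, 0, 0, 0, 0, 0],
    [-0.9, 0, 0, 0, 0, 0]
  ]
}}

```text
time_s: 11.65
eef_pos: [0.5201, 0.1258, 0.1418]
tcp_rot: [[-0.994, -0.109, 0.001], [-0.109, 0.994, 0.0], [-0.001, -0.0, -1.0]]
force: [0.2, -0.1, -0.3]
gripper_width: 0.512
gripper_force: 41.0
```

```bash
python3 - <<'E'
from h import *
rows(.6077,.106,.1,186.3); print(ctrl.get_state()["gripper_width"])
E
```

```text
shift [-2.83 -0.98  1.4 ] rz -0.04 h -173.74 tilt [0.07 0.  ] pos [0.5201 0.1258 0.1418] t 11.65
0.5116368997700864
```

>>> {"op": "servo_tool", "data": {
  "plan": [
    [-0.94, -0.33, 0, 0, 0, 0],
    [-0.94, -0.33, 0, 0, 0, 0],
    [-0.94, -0.32, 0, 0, 0, 0],
    [0, 0, 0, 0, 0, 0],
    [0, 0, 0, 0, 0, 0],
    [0, 0, 0, 0, 0, 0],
    [0, 0, 0, 0, 0, 0],
    [0, 0, 0, 0, 0, 0]
  ]
}}

```text
time_s: 12.45
eef_pos: [0.6057, 0.1059, 0.1417]
tcp_rot: [[-0.994, -0.109, 0.001], [-0.109, 0.994, 0.0], [-0.001, 0.0, -1.0]]
force: [0.5, 0.3, -1.3]
gripper_width: 0.509
gripper_force: 41.0
```

```bash
python3 - <<'E'
from h import *
c=cap("wrist","pics/c1.png"); o=outline(c,.6077,.106,.04); print(o, outline(c,.612,.297,.07))
x,y=o[1][0]/1e3; rows(x+.0004,y,.0225,186.3); print(fit(c,"board",.608,.106,6.5,seg=G))
E
```

```text
(array([607.7 , 106.75,  47.5 ,  47.  ,   0.  ]), [array([607.56, 106.76])]) (array([611.22, 296.58, 111.94,  24.42,  82.41]), [array([601.08, 295.2 ]), array([656.8 , 302.55])])
shift [-0.07  0.02  3.97] rz -0.02 h -173.72 tilt [0.04 0.  ] pos [0.6058 0.1059 0.1417] t 12.5
[607.81 106.71   6.39   0.88]
```

View pics/c1.png

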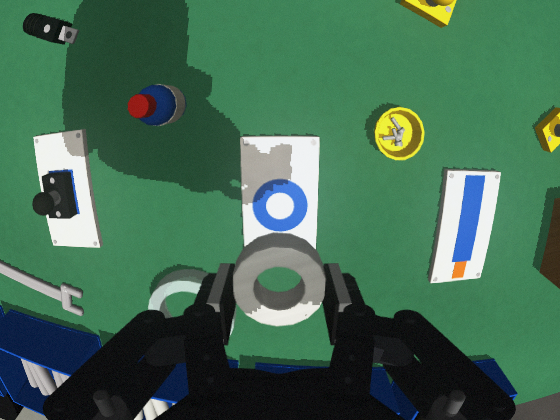

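The collar is held at (279,278), with its ring outline at (280,205) and the bottle, dish and mount undisturbed. Lower it.

>>> {"op": "servo_tool", "data": {
  "plan": [
    [-0.07, 0.02, 0.7, 0, 0, 0],
    [0, 0, 0.9, 0, 0, 0],
    [0, 0, 0.9, 0, 0, 0],
    [0, 0, 0.7, 0, 0, 0],
    [0, 0, 0.5, 0, 0, 0],
    [0, 0, 0.26, 0, 0, 0],
    [0, 0, 0, 0, 0, 0],
    [0, 0, 0, 0, 0, 0],
    [0, 0, 0, 0, 0, 0],
    [0, 0, 0, 0, 0, 0]
  ]
}}

```text
time_s: 13.5
eef_pos: [0.6085, 0.1065, 0.023]
tcp_rot: [[-0.994, -0.109, 0.001], [-0.109, 0.994, 0.0], [-0.001, -0.0, -1.0]]
force: [0.3, 0.8, -1.4]
gripper_width: 0.509
gripper_force: 41.4
```

```bash
python3 - <<'E'
from h import *
rows(.6080,.1068,.022,186.3); print(ctrl.get_state()["force"])
E
```

```text
shift [0.02 0.01 0.03] rz -0.04 h -173.74 tilt [0.05 0.  ] pos [0.6085 0.1065 0.023 ] t 13.5
[ 0.33265477  0.76209118 -1.42007464]
```

>>> {"op": "servo_tool", "data": {
  "plan": [
    [0.02, 0.01, 0.04, 0, 0, 0],
    [0, 0, 0, 0, 0, 0],
    [0, 0, 0, 0, 0, 0]
  ]
}}

```text
time_s: 13.8
eef_pos: [0.6077, 0.1067, 0.0214]
tcp_rot: [[-0.994, -0.109, 0.001], [-0.109, 0.994, 0.0], [-0.001, 0.0, -1.0]]
force: [1.3, 0.9, 1.0]
gripper_width: 0.511
gripper_force: 41.5
```

>>> {"op": "servo_tool", "data": {
  "plan": [
    [0, 0, 0, 0, 0, 0],
    [0, 0, 0, 0, 0, 0],
    [0, 0, 0, 0, 0, 0],
    [0, 0, 0, 0, 0, 0],
    [0, 0, -0.5, 0, 0, 0],
    [0, 0, -1, 0, 0, 0],
    [0, 0, -1, 0, 0, 0],
    [0, 0, -1, 0, 0, 0],
    [0, 0, -0.5, 0, 0, 0],
    [0, 0, 0, 0, 0, 0]
  ],
  "jaw": 68
}}

```text
time_s: 14.8
eef_pos: [0.6091, 0.1067, 0.1444]
tcp_rot: [[-0.994, -0.109, 0.005], [-0.109, 0.994, -0.0], [-0.005, -0.001, -1.0]]
force: [0.6, 0.0, -0.3]
gripper_width: 0.8
gripper_force: 0.0
```

```bash
python3 - <<'E'
from h import *
c=cap("wrist","pics/c2.png"); t=cap("top","pics/t2.png"); b=fit(c,"board",.608,.106,6.5,seg=G); print(b)
o,bl=outline(c,.608,.106,.04); print(o,bl)
H=lambda B,g,r:(np.maximum(np.maximum(B,g),r)-np.minimum(np.minimum(B,g),r)<25)
for d in (0,): print(fit(c,"collar",.608,.1067,0,z=.008,pad=1,seg=H))
print("long",fit(t,"long_arm",.4327,-.3205,65.6,seg=lambda b,g,r:(g<45)|(g<1.15*np.maximum(b,r))),"short",fit(t,"short_arm",.4606,-.1138,70,seg=lambda b,g,r:(g<45)|(g<1.15*np.maximum(b,r))))
cv2.imwrite("pics/c3.png",np.hstack([cv2.resize(c["image"][120:270,210:350],None,fx=3,fy=3),cv2.resize(t["image"][190:265,320:500],(360,450),interpolation=cv2.INTER_CUBIC)])[:450])
rows(.4606,-.1138,.13,250)
E
```

```text
[607.54 106.69   6.28   0.99]
[594.32 125.35  16.51   1.88  54.25] [array([594.42, 125.32])]
[605.91 106.54   3.38   0.71]
long [ 432.19 -320.84   65.6     0.9 ] short [ 460.48 -114.07   70.13    0.91]
shift [ 5.66 -6.77  0.35] rz -63.74 h -173.74 tilt [-0.03  0.01] pos [0.6073 0.1067 0.1405] t 14.9
```

View pics/c3.png

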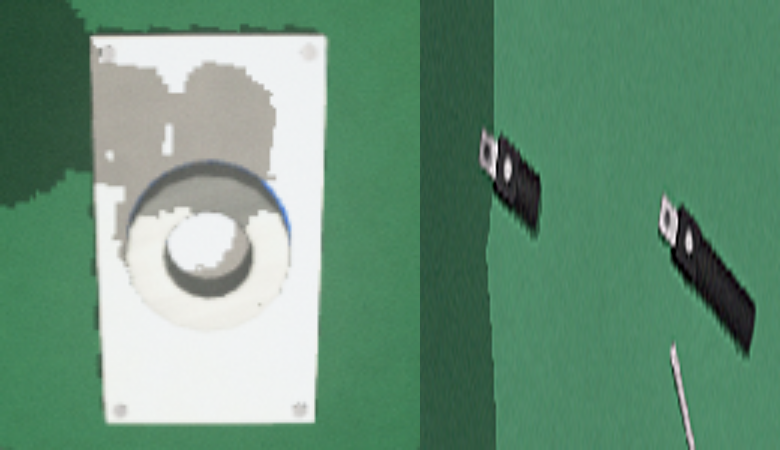

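The collar sits squarely, with only a blue sliver on the far side at (210,165). The arms are clear, tongues to the upper left. Next is the short arm.

>>> {"op": "servo_tool", "data": {
  "plan": [
    [0.75, -0.92, 0, 0, 0, 0],
    [0.75, -0.92, 0, 0, 0, 0],
    [0.75, -0.92, 0, 0, 0, 0],
    [0.75, -0.92, 0, 0, 0, 0],
    [0.75, -0.92, 0, 0, 0, 0],
    [0.75, -0.92, 0, 0, 0, 0],
    [0.75, -0.92, 0, 0, 0, 0],
    [0.75, -0.92, 0, 0, 0, 0]
  ],
  "jaw": 45
}}

```text
time_s: 15.7
eef_pos: [0.4508, -0.1328, 0.1391]
tcp_rot: [[-0.994, -0.109, -0.002], [-0.109, 0.994, 0.002], [0.002, 0.002, -1.0]]
force: [0.3, 0.5, 0.1]
gripper_width: 0.528
gripper_force: 0.0
```

>>> {"op": "servo_tool", "data": {
  "plan": [
    [0, 0, 0, 0, 0, -8],
    [0, 0, 0, 0, 0, -8],
    [0, 0, 0, 0, 0, -8],
    [0, 0, 0, 0, 0, -8],
    [0, 0, 0, 0, 0, -8],
    [0, 0, 0, 0, 0, -8],
    [0, 0, 0, 0, 0, -8],
    [0, 0, 0, 0, 0, -7.8]
  ]
}}

```text
time_s: 16.5
eef_pos: [0.4517, -0.1318, 0.139]
tcp_rot: [[-0.336, -0.942, -0.003], [-0.942, 0.336, 0.002], [-0.001, 0.003, -1.0]]
force: [0.2, 0.7, -0.4]
gripper_width: 0.526
gripper_force: 0.0
```

>>> {"op": "servo_tool", "data": {
  "plan": [
    [0, 0, 0, 0, 0, 0],
    [0, 0, 0, 0, 0, 0],
    [0, 0, 0, 0, 0, 0],
    [0, 0, 0, 0, 0, 0]
  ]
}}

```text
time_s: 16.9
eef_pos: [0.4525, -0.1323, 0.1409]
tcp_rot: [[-0.343, -0.939, -0.0], [-0.939, 0.343, 0.0], [-0.0, 0.0, -1.0]]
force: [-0.0, 0.4, -0.0]
gripper_width: 0.527
gripper_force: 0.0
```

```bash
cat > arm.py <<'E'
from h import *
import sys
def run(name,x,y,yaw,gx,z=.013):
    c=cap("wrist",f"pics/{name}.png")
    for th in(60,80):
        f=fit(c,name,x,y,yaw,seg=lambda b,g,r:(np.maximum(np.maximum(b,g),r)<th)|(g<1.12*np.maximum(b,r))); print(th,f)
    a=np.radians(f[2]); rows(f[0]/1e3+gx*np.cos(a),f[1]/1e3+gx*np.sin(a),z,f[2]+180)
E
python3 -c "
from arm import *
run('short_arm',.4595,-.1140,70,-.020)"
```

```text
60 [ 459.08 -112.97   70.6     0.78]
80 [ 458.97 -113.14   70.74    0.96]
shift [-0.01  0.01  4.27] rz -0.76 h -110.02 tilt [-0.01  0.01] pos [ 0.4525 -0.1323  0.141 ] t 16.95
```

View pics/short_arm.png

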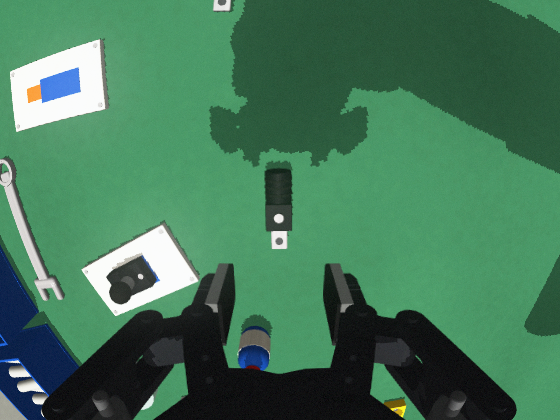

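The short arm is centred between the fingers at (279,205), tongue end at (279,240). The bottle is well off. Descend and grip.

>>> {"op": "servo_tool", "data": {
  "plan": [
    [0, 0, 0.7, 0, 0, -0.7],
    [0, 0, 0.9, 0, 0, 0],
    [0, 0, 0.9, 0, 0, 0],
    [0, 0, 0.9, 0, 0, 0],
    [0, 0, 0.6, 0, 0, 0],
    [0, 0, 0.25, 0, 0, 0],
    [0, 0, 0, 0, 0, 0],
    [0, 0, 0, 0, 0, 0],
    [0, 0, 0, 0, 0, 0]
  ]
}}

```text
time_s: 17.85
eef_pos: [0.4535, -0.1329, 0.015]
tcp_rot: [[-0.33, -0.944, 0.002], [-0.944, 0.33, -0.001], [0.0, -0.002, -1.0]]
force: [0.4, 0.2, -0.3]
gripper_width: 0.524
gripper_force: 0.0
```

>>> {"op": "servo_tool", "data": {
  "plan": [
    [0, 0, 0, 0, 0, 0],
    [0, 0, 0, 0, 0, 0],
    [0, 0, 0, 0, 0, 0],
    [0, 0, 0, 0, 0, 0],
    [0, 0, 0, 0, 0, 0],
    [0, 0, 0, 0, 0, 0],
    [0, 0, 0, 0, 0, 0]
  ],
  "jaw": 12
}}

```text
time_s: 18.55
eef_pos: [0.4532, -0.1327, 0.0146]
tcp_rot: [[-0.329, -0.944, 0.001], [-0.944, 0.329, -0.001], [0.0, -0.001, -1.0]]
force: [-0.5, 0.5, 7.1]
gripper_width: 0.247
gripper_force: 39.6
```

```bash
python3 - <<'E'
from h import *
rows(.459-.02*np.cos(np.radians(70.7)),-.1131-.02*np.sin(np.radians(70.7)),.014,250.7)
E
```

```text
shift [-0.01  0.04  0.02] rz 0.06 h -109.24 tilt [ 0.07 -0.04] pos [ 0.4532 -0.1327  0.0146] t 18.55
```

>>> {"op": "servo_tool", "data": {
  "plan": [
    [0, 0, -0.6, 0, 0, 0],
    [0, 0, -1, 0, 0, 0],
    [0, 0, -1, 0, 0, 0],
    [0, 0, -1, 0, 0, 0],
    [0, 0, -0.6, 0, 0, 0],
    [0.58, -0.99, 0, 0, 0, 0],
    [0.58, -0.99, 0, 0, 0, 0],
    [0.58, -0.99, 0, 0, 0, 0],
    [0.58, -0.99, 0, 0, 0, 0],
    [0.58, -0.99, 0, 0, 0, 0]
  ]
}}

```text
time_s: 19.55
eef_pos: [0.5649, -0.2645, 0.1393]
tcp_rot: [[-0.33, -0.944, -0.0], [-0.944, 0.33, 0.0], [-0.0, 0.0, -1.0]]
force: [0.3, 0.6, -0.2]
gripper_width: 0.242
gripper_force: 39.5
```

>>> {"op": "servo_tool", "data": {
  "plan": [
    [0.58, -0.99, 0, 0, 0, 0],
    [0.56, -0.99, 0, 0, 0, 7.9],
    [0, 0, 0, 0, 0, 7.9],
    [0, 0, 0, 0, 0, 7.9],
    [0, 0, 0, 0, 0, 7.9],
    [0, 0, 0, 0, 0, 7.9],
    [0, 0, 0, 0, 0, 7.9],
    [0, 0, 0, 0, 0, 7.9],
    [0, 0, 0, 0, 0, 7.9],
    [0, 0, 0, 0, 0, 7.9]
  ]
}}

```text
time_s: 20.55
eef_pos: [0.6088, -0.3152, 0.1393]
tcp_rot: [[-1.0, 0.012, -0.0], [0.012, 1.0, 0.001], [0.0, 0.001, -1.0]]
force: [0.3, -0.4, -0.3]
gripper_width: 0.242
gripper_force: 39.6
```

>>> {"op": "servo_tool", "data": {
  "plan": [
    [0, 0, 0, 0, 0, 7.9],
    [0, 0, 0, 0, 0, 7.9],
    [0, 0, 0, 0, 0, 0],
    [0, 0, 0, 0, 0, 0],
    [0, 0, 0, 0, 0, 0],
    [0, 0, 0, 0, 0, 0],
    [0, 0, 0, 0, 0, 0]
  ]
}}

```text
time_s: 21.25
eef_pos: [0.609, -0.3153, 0.1397]
tcp_rot: [[-0.961, 0.277, 0.0], [0.277, 0.961, 0.0], [-0.0, 0.0, -1.0]]
force: [0.1, 0.6, -0.9]
gripper_width: 0.243
gripper_force: 39.6
```

```bash
cat > plc.py <<'E'
from h import *
def run(x,y,yaw,gx,z,save):
    c=cap("wrist",save); b=fit(c,"board",x,y,yaw,seg=G); o=outline(c,x,y,.065); print(b,o)
    a=np.radians(b[2]); rows(b[0]/1e3+gx*np.cos(a),b[1]/1e3+gx*np.sin(a),z,b[2]+180)
E
python3 -c "
from plc import *
run(.615,-.3175,-16.2,-.005,.0235,'pics/s1.png')"
```

```text
[ 615.7  -317.37  -16.13    0.87] (array([ 603.08, -313.61,   23.42,   43.57,   16.39]), [array([ 602.73, -313.54])])
shift [-0.07 -0.    3.87] rz 0.04 h 163.91 tilt [0. 0.] pos [ 0.609  -0.3153  0.1397] t 21.3
```

View pics/s1.png

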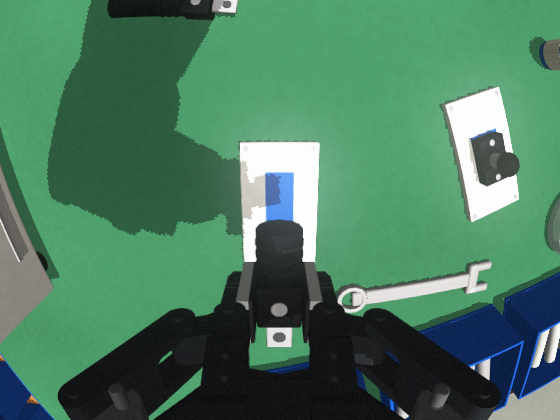

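The arm is held straight over its board, with the blue tail of the outline at (279,190) aligned. Lower it.

>>> {"op": "servo_tool", "data": {
  "plan": [
    [-0.07, 0, 0.7, 0, 0, 0],
    [0, 0, 0.9, 0, 0, 0],
    [0, 0, 0.9, 0, 0, 0],
    [0, 0, 0.7, 0, 0, 0],
    [0, 0, 0.45, 0, 0, 0],
    [0, 0, 0.22, 0, 0, 0],
    [0, 0, 0, 0, 0, 0],
    [0, 0, 0, 0, 0, 0],
    [0, 0, 0, 0, 0, 0],
    [0, 0, 0, 0, 0, 0]
  ]
}}

```text
time_s: 22.3
eef_pos: [0.6113, -0.3161, 0.0241]
tcp_rot: [[-0.961, 0.278, 0.001], [0.278, 0.961, -0.0], [-0.001, -0.0, -1.0]]
force: [0.6, -0.9, -0.8]
gripper_width: 0.241
gripper_force: 39.6
```

```bash
python3 - <<'E'
from h import *
a=np.radians(-16.13);rows(.6157-.005*np.cos(a),-.3173-.005*np.sin(a),.0223,163.87); print(ctrl.get_state()["force"])
E
```

```text
shift [0.02 0.   0.06] rz -0.01 h 163.86 tilt [ 0.04 -0.03] pos [ 0.6113 -0.3161  0.0241] t 22.3
[ 0.60173985 -0.89302913 -0.84941097]
```

>>> {"op": "servo_tool", "data": {
  "plan": [
    [0.02, 0, 0.06, 0, 0, 0],
    [0, 0, 0, 0, 0, 0],
    [0, 0, 0, 0, 0, 0]
  ]
}}

```text
time_s: 22.6
eef_pos: [0.6109, -0.3161, 0.0227]
tcp_rot: [[-0.961, 0.278, 0.001], [0.278, 0.961, -0.001], [-0.001, -0.0, -1.0]]
force: [-1.4, 0.5, 5.9]
gripper_width: 0.246
gripper_force: 40.2
```

>>> {"op": "servo_tool", "data": {
  "plan": [
    [0, 0, 0, 0, 0, 0],
    [0, 0, 0, 0, 0, 0],
    [0, 0, 0, 0, 0, 0],
    [0, 0, 0, 0, 0, 0],
    [0, 0, -0.5, 0, 0, 0],
    [0, 0, -1, 0, 0, 0],
    [0, 0, -1, 0, 0, 0],
    [0, 0, -1, 0, 0, 0],
    [0, 0, -0.5, 0, 0, 0],
    [0, 0, 0, 0, 0, 0]
  ],
  "jaw": 45
}}

```text
time_s: 23.6
eef_pos: [0.6117, -0.3167, 0.1452]
tcp_rot: [[-0.961, 0.278, 0.004], [0.278, 0.961, -0.003], [-0.005, -0.002, -1.0]]
force: [0.6, 0.7, -0.1]
gripper_width: 0.525
gripper_force: 0.0
```

```bash
python3 - <<'E'
from h import *
c=cap("wrist","pics/s2.png"); b=fit(c,"board",.6157,-.3173,-16.1,seg=G); print(b)
for th in (70,105):
    M["sb"]=M["short_arm"][:2]; print(fit(c,"sb",.6301,-.3215,-16.1,z=.008,pad=2,seg=lambda b,g,r: np.maximum(np.maximum(b,g),r)<th))
a=np.radians(b[2]); print("want",b[0]+15*np.cos(a),b[1]+15*np.sin(a))
a=np.radians(65.6);rows(.431-.028*np.cos(a),-.3205-.028*np.sin(a),.1405,245.6)
cv2.imwrite("pics/s3.png",cv2.resize(c["image"][130:280,200:360],None,fx=3,fy=3))
E
```

```text
[ 615.36 -317.2   -16.11    0.99]
[ 630.67 -321.85  -16.15    0.9 ]
[ 630.08 -322.24  -16.45    0.95]
want 629.7709610848004 -321.3622350501104
shift [ 5.85 -2.73  0.06] rz -81.74 h 163.86 tilt [ 0.09 -0.06] pos [ 0.6109 -0.3162  0.1427] t 23.65
```

View pics/s3.png

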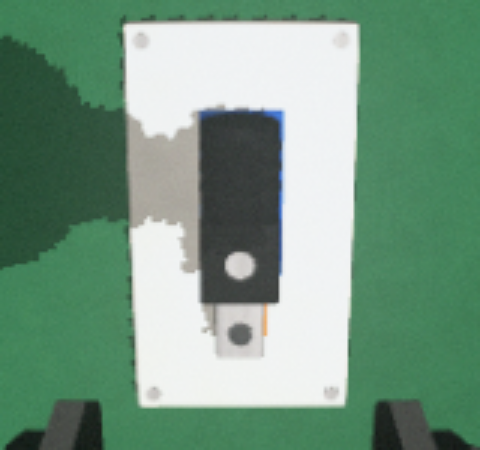

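The short arm lies on its outline within about 1 mm. Last is the long arm.

>>> {"op": "servo_tool", "data": {
  "plan": [
    [0.97, -0.45, 0, 0, 0, 0],
    [0.98, -0.46, 0, 0, 0, 0],
    [0.98, -0.46, 0, 0, 0, 0],
    [0.98, -0.46, 0, 0, 0, 0],
    [0.97, -0.45, 0, 0, 0, 0],
    [0.97, -0.45, 0, 0, 0, 0]
  ]
}}

```text
time_s: 24.25
eef_pos: [0.4171, -0.3447, 0.1394]
tcp_rot: [[-0.961, 0.278, -0.002], [0.278, 0.961, 0.003], [0.002, 0.002, -1.0]]
force: [1.5, -0.2, -0.1]
gripper_width: 0.528
gripper_force: 0.0
```

>>> {"op": "servo_tool", "data": {
  "plan": [
    [0, 0, 0, 0, 0, -8.2],
    [0, 0, 0, 0, 0, -8.2],
    [0, 0, 0, 0, 0, -8.2],
    [0, 0, 0, 0, 0, -8.2],
    [0, 0, 0, 0, 0, -8.2],
    [0, 0, 0, 0, 0, -8.2],
    [0, 0, 0, 0, 0, -8.2],
    [0, 0, 0, 0, 0, -8.2],
    [0, 0, 0, 0, 0, -8.2],
    [0, 0, 0, 0, 0, -7.9]
  ]
}}

```text
time_s: 25.25
eef_pos: [0.4184, -0.3447, 0.1395]
tcp_rot: [[-0.408, -0.913, -0.002], [-0.913, 0.408, 0.003], [-0.002, 0.003, -1.0]]
force: [-0.3, -0.3, -0.2]
gripper_width: 0.526
gripper_force: 0.0
```

>>> {"op": "servo_tool", "data": {
  "plan": [
    [0, 0, 0, 0, 0, 0],
    [0, 0, 0, 0, 0, 0],
    [0, 0, 0, 0, 0, 0],
    [0, 0, 0, 0, 0, 0]
  ]
}}

```text
time_s: 25.65
eef_pos: [0.419, -0.3455, 0.1415]
tcp_rot: [[-0.416, -0.91, -0.0], [-0.91, 0.416, 0.0], [-0.0, 0.0, -1.0]]
force: [-0.2, -0.4, 0.5]
gripper_width: 0.528
gripper_force: 0.0
```

```bash
python3 -c "
from arm import *
run('long_arm',.431,-.3205,65.6,-.028,.0145)"
```

```text
60 [ 430.94 -319.98   65.9     0.81]
80 [ 430.99 -319.68   65.93    0.97]
shift [-0.02 -0.01  4.24] rz -0.45 h -114.52 tilt [-0.    0.02] pos [ 0.419  -0.3455  0.1416] t 25.7
```

View pics/long_arm.png

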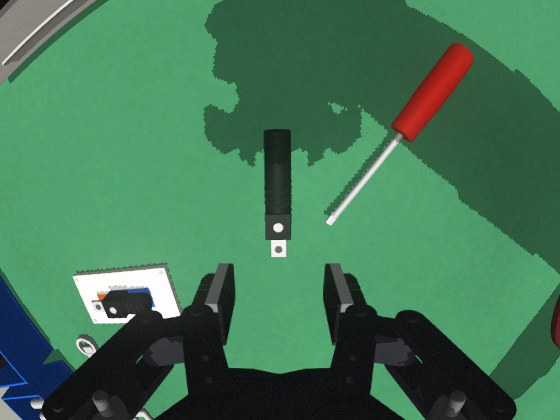

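The long arm is centred at (278,180), with the screwdriver tip at (330,220), about 44 mm off its axis. I'll narrow the jaw to clear it.

>>> {"op": "servo_tool", "data": {
  "plan": [
    [-0.02, 0, 0.5, 0, 0, -0.45],
    [0, 0, 0.7, 0, 0, 0],
    [0, 0, 0.9, 0, 0, 0],
    [0, 0, 0.9, 0, 0, 0],
    [0, 0, 0.7, 0, 0, 0],
    [0, 0, 0.4, 0, 0, 0],
    [0, 0, 0.14, 0, 0, 0],
    [0, 0, 0, 0, 0, 0],
    [0, 0, 0, 0, 0, 0],
    [0, 0, 0, 0, 0, 0]
  ],
  "jaw": 35
}}

```text
time_s: 26.7
eef_pos: [0.4199, -0.3458, 0.0157]
tcp_rot: [[-0.407, -0.914, 0.001], [-0.914, 0.407, -0.001], [0.001, -0.002, -1.0]]
force: [-0.5, 0.1, 0.9]
gripper_width: 0.411
gripper_force: 0.0
```

>>> {"op": "servo_tool", "data": {
  "plan": [
    [0, 0, 0, 0, 0, 0],
    [0, 0, 0, 0, 0, 0],
    [0, 0, 0, 0, 0, 0],
    [0, 0, 0, 0, 0, 0],
    [0, 0, 0, 0, 0, 0],
    [0, 0, 0, 0, 0, 0],
    [0, 0, 0, 0, 0, 0]
  ],
  "jaw": 12,
  "grip_force": 55
}}

```text
time_s: 27.4
eef_pos: [0.4199, -0.3457, 0.0157]
tcp_rot: [[-0.407, -0.914, 0.001], [-0.914, 0.407, -0.001], [0.001, -0.002, -1.0]]
force: [-1.0, 0.2, 5.9]
gripper_width: 0.236
gripper_force: 54.2
```

```bash
python3 - <<'E'
from h import *
a=np.radians(65.93);rows(.431-.028*np.cos(a),-.3197-.028*np.sin(a),.1405,245.93)
a=np.radians(7.6);rows(.6112+.008*np.cos(a),.2966+.008*np.sin(a),.14,187.6)
E
```

```text
shift [-0.01  0.01 -4.16] rz 0.08 h -113.99 tilt [ 0.07 -0.08] pos [ 0.4199 -0.3457  0.0157] t 27.4
shift [-22.29   2.64  -4.16] rz 58.41 h -113.99 tilt [ 0.07 -0.08] pos [ 0.4199 -0.3457  0.0157] t 27.4
```

>>> {"op": "servo_tool", "data": {
  "plan": [
    [0, 0, -0.6, 0, 0, 0],
    [0, 0, -1, 0, 0, 0],
    [0, 0, -1, 0, 0, 0],
    [0, 0, -1, 0, 0, 0],
    [0, 0, -0.6, 0, 0, 0],
    [-0.97, 0.11, 0, 0, 0, 0],
    [-0.97, 0.11, 0, 0, 0, 0],
    [-0.97, 0.12, 0, 0, 0, 0],
    [-0.97, 0.11, 0, 0, 0, 0],
    [-0.97, 0.12, 0, 0, 0, 0]
  ]
}}

```text
time_s: 28.4
eef_pos: [0.463, -0.204, 0.1406]
tcp_rot: [[-0.407, -0.914, 0.0], [-0.914, 0.407, 0.0], [-0.0, -0.0, -1.0]]
force: [0.5, -0.9, -0.8]
gripper_width: 0.237
gripper_force: 54.1
```

>>> {"op": "servo_tool", "data": {
  "plan": [
    [-0.97, 0.11, 0, 0, 0, 0],
    [-0.97, 0.12, 0, 0, 0, 0],
    [-0.97, 0.11, 0, 0, 0, 0],
    [-0.97, 0.12, 0, 0, 0, 0],
    [-0.97, 0.11, 0, 0, 0, 0],
    [-0.97, 0.12, 0, 0, 0, 0],
    [-0.97, 0.11, 0, 0, 0, 0],
    [-0.97, 0.12, 0, 0, 0, 0],
    [-0.97, 0.11, 0, 0, 0, 0],
    [-0.97, 0.12, 0, 0, 0, 0]
  ]
}}

```text
time_s: 29.4
eef_pos: [0.5498, 0.0759, 0.1406]
tcp_rot: [[-0.407, -0.914, 0.0], [-0.914, 0.407, 0.0], [-0.0, -0.0, -1.0]]
force: [-0.3, 0.3, -0.7]
gripper_width: 0.237
gripper_force: 54.0
```

>>> {"op": "servo_tool", "data": {
  "plan": [
    [-0.97, 0.11, 0, 0, 0, 0],
    [-0.97, 0.12, 0, 0, 0, 0],
    [-0.97, 0.11, 0, 0, 0, 0],
    [-0.97, 0.12, 0, 0, 0, 0],
    [-0.97, 0.11, 0, 0, 0, 0],
    [-0.97, 0.12, 0, 0, 0, 0],
    [-0.97, 0.11, 0, 0, 0, 0],
    [-0.97, 0.12, 0, 0, 0, 0],
    [0, 0, 0, 0, 0, 8.34],
    [0, 0, 0, 0, 0, 8.34]
  ]
}}

```text
time_s: 30.4
eef_pos: [0.6188, 0.2995, 0.14]
tcp_rot: [[-0.655, -0.756, -0.001], [-0.756, 0.655, -0.0], [0.001, 0.0, -1.0]]
force: [-0.1, 0.0, -1.1]
gripper_width: 0.234
gripper_force: 54.1
```

>>> {"op": "servo_tool", "data": {
  "plan": [
    [0, 0, 0, 0, 0, 8.34],
    [0, 0, 0, 0, 0, 8.34],
    [0, 0, 0, 0, 0, 8.34],
    [0, 0, 0, 0, 0, 8.34],
    [0, 0, 0, 0, 0, 8.34],
    [0, 0, 0, 0, 0, 0],
    [0, 0, 0, 0, 0, 0],
    [0, 0, 0, 0, 0, 0],
    [0, 0, 0, 0, 0, 0],
    [0, 0, 0, 0, 0, 0]
  ]
}}

```text
time_s: 31.4
eef_pos: [0.6191, 0.2986, 0.1406]
tcp_rot: [[-0.991, -0.134, 0.0], [-0.134, 0.991, 0.0], [-0.0, 0.0, -1.0]]
force: [-0.7, -1.2, -1.1]
gripper_width: 0.235
gripper_force: 54.1
```

```bash
python3 -c "
from plc import *
run(.6112,.2966,7.6,.008,.0245,'pics/l1.png'); rows(.6112+.008*np.cos(.1326),.2966+.008*np.sin(.1326),.0245,187.6)"
```

```text
[610.93 297.21   7.5    0.92] (array([564.66, 291.15,  17.42,  23.42,  82.5 ]), [array([564.42, 291.1 ])])
shift [ 0.01 -0.01  3.87] rz 0.18 h -172.32 tilt [0.   0.01] pos [0.6191 0.2986 0.1406] t 31.45
shift [ 0.   -0.03  3.87] rz 0.08 h -172.32 tilt [0.   0.01] pos [0.6191 0.2986 0.1406] t 31.45
```

View pics/l1.png

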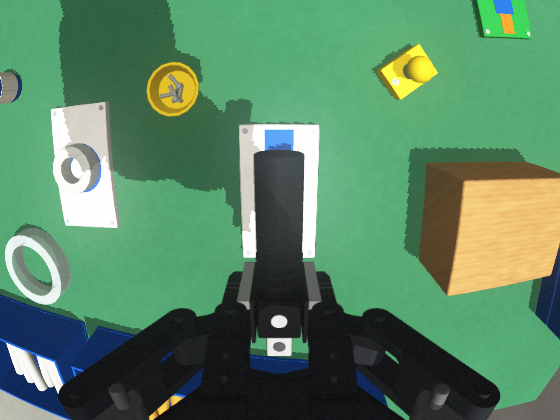

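The long arm is aligned over its board, blue tail at (279,138), and the wooden block is well off to the side. Lower it.

>>> {"op": "servo_tool", "data": {
  "plan": [
    [0, -0.01, 0.6, 0, 0, 0.15],
    [0, 0, 0.9, 0, 0, 0],
    [0, 0, 0.9, 0, 0, 0],
    [0, 0, 0.8, 0, 0, 0],
    [0, 0, 0.45, 0, 0, 0],
    [0, 0, 0.22, 0, 0, 0],
    [0, 0, 0, 0, 0, 0],
    [0, 0, 0, 0, 0, 0],
    [0, 0, 0, 0, 0, 0],
    [0, 0, 0, 0, 0, 0]
  ]
}}

```text
time_s: 32.45
eef_pos: [0.6196, 0.2984, 0.0252]
tcp_rot: [[-0.991, -0.13, 0.001], [-0.13, 0.991, 0.0], [-0.001, 0.0, -1.0]]
force: [-0.2, -0.5, -0.2]
gripper_width: 0.238
gripper_force: 54.1
```

```bash
python3 - <<'E'
from h import *
a=np.radians(7.5);rows(.6111+.008*np.cos(a),.2970+.008*np.sin(a),.0235,187.5); print(ctrl.get_state()["force"])
E
```

```text
shift [ 0.02 -0.01  0.06] rz -0.02 h -172.52 tilt [0.06 0.02] pos [0.6196 0.2984 0.0252] t 32.45
[-0.20989134 -0.53921192 -0.21164302]
```

>>> {"op": "servo_tool", "data": {
  "plan": [
    [0.02, -0.01, 0.06, 0, 0, 0],
    [0, 0, 0, 0, 0, 0],
    [0, 0, 0, 0, 0, 0]
  ]
}}

```text
time_s: 32.75
eef_pos: [0.6192, 0.2982, 0.0238]
tcp_rot: [[-0.991, -0.13, 0.002], [-0.13, 0.991, 0.001], [-0.002, 0.0, -1.0]]
force: [-0.5, 0.1, 6.4]
gripper_width: 0.233
gripper_force: 54.7
```

>>> {"op": "servo_tool", "data": {
  "plan": [
    [0, 0, 0, 0, 0, 0],
    [0, 0, 0, 0, 0, 0],
    [0, 0, 0, 0, 0, 0],
    [0, 0, 0, 0, 0, 0],
    [0, 0, -0.5, 0, 0, 0],
    [0, 0, -1, 0, 0, 0],
    [0, 0, -1, 0, 0, 0],
    [0, 0, -1, 0, 0, 0],
    [0, 0, -0.5, 0, 0, 0],
    [0, 0, 0, 0, 0, 0]
  ],
  "jaw": 45
}}

```text
time_s: 33.75
eef_pos: [0.6201, 0.2984, 0.1462]
tcp_rot: [[-0.991, -0.13, 0.005], [-0.13, 0.991, 0.001], [-0.005, 0.001, -1.0]]
force: [-0.2, -0.4, 0.0]
gripper_width: 0.522
gripper_force: 0.0
```

>>> {"op": "servo_tool", "data": {
  "plan": [
    [0, 0, 0, 0, 0, 0],
    [0, 0, 0, 0, 0, 0],
    [0, 0, 0, 0, 0, 0]
  ]
}}

```text
time_s: 34.05
eef_pos: [0.6177, 0.2977, 0.1408]
tcp_rot: [[-0.991, -0.13, -0.003], [-0.13, 0.991, -0.001], [0.003, -0.0, -1.0]]
force: [0.4, 0.4, 0.3]
gripper_width: 0.527
gripper_force: 0.0
```

```bash
python3 - <<'E'
from h import *
c=cap("wrist"); t=cap("top"); b=fit(c,"board",.6111,.297,7.5,seg=G); print(b)
M["lb"]=M["long_arm"][:2]
a=np.radians(b[2]); print("want",b[0]+36*np.cos(a),b[1]+36*np.sin(a),fit(c,"lb",.6467,.3017,7.5,z=.008,pad=2,seg=lambda b,g,r: np.maximum(np.maximum(b,g),r)<95))
print(fit(t,"bottle",.5287,.0018,0),fit(t,"dish",.532,.1977,0))
cv2.imwrite("pics/end.png",np.hstack([cv2.resize(c["image"][110:290,200:360],(400,450)),cv2.resize(t["image"][110:260,160:480],(400,450))[:, :]])) if 0 else cv2.imwrite("pics/end.png",np.vstack([cv2.resize(c["image"][110:270,120:440],None,fx=1.75,fy=1.75),cv2.resize(t["image"][110:260,160:480],None,fx=1.75,fy=1.75)]))
E
```

```text
[611.1  297.23   7.47   0.99]
want 646.7944704775201 301.9102539812973 [647.47 301.53   7.4    0.94]
[529.04   1.89   3.76   0.93] [533.05 198.37   0.59   0.89]
```

View pics/end.png

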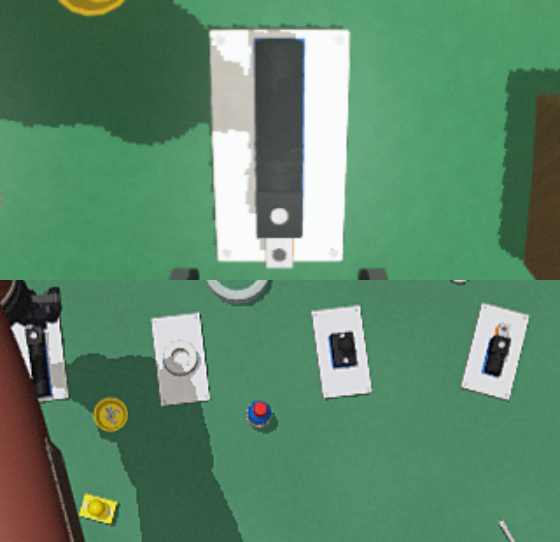

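All four parts lie on their outlines within about 1.7 mm. The bottle is upright and the dish is in its place, so I'll hand in.

```bash
python3 -c "
from plant import ctrl
print(ctrl.close_job())"
```

```text
the job is handed in; nothing more can be done
None
```

All four parts are flat on their outlines, within about 2 mm and with both steel tongues on the orange ends; the bottle and dish were not disturbed, and I handed the job in at about 34 s.

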